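# Swap the bushing and the knob on the setting-out plate

### The job

The brass bushing and the steel knob on the round three-pad plate have been set down on each other's pads. Swap them, parking one of them on the free third pad on the way, so that each ends standing upright in the middle of the pad the other one started on and the third pad is empty again. Leave the spare bushing on the desk where it is.

Things in the scene. Friction and masses are not known exactly. Their poses are not given: they have to be found in the camera images.
- plate: Fixed grey-painted metal disc, 220 mm in diameter, 8 mm thick, any yaw, with three black rubber pads 72 mm in diameter, 3 mm thick (tops 11 mm above the desk). Origin: centre of its underside, on the desk; z up. Pad centres in its frame: the pad free at the start at (62, 0) mm; the other two at (-31, 53.7) and (-31, -53.7) mm, either may carry the bushing.
- bushing_center (a point): Centre (half-way up) of the plain brass bushing that stands on one of the plate's pads: a smooth ring, 34 mm in diameter and 26 mm high, with a bore, z up along its axis, about 0.1 kg. It starts upright at about the middle of its pad, its centre 13 mm above the pad.
- knob_center (a point): Centre (half-way up) of the steel knob that stands on another pad of the plate: a solid grey turned knob, 36 mm in diameter and 22 mm high with a narrower foot below, z up along its axis, about 0.09 kg. It starts upright at about the middle of its pad, its centre 11 mm above the pad.
- spare_bushing_center (a point): Centre (half-way up) of the spare brass bushing, the same shape and size as the other (34 mm in diameter, 26 mm high), standing loose on the desk beyond the plate; not to be moved.
Not all that is in view belongs to the job. What is shaped like the part that bears knob_center but turquoise is not meant.

How it is judged:
By the outcome, as a careful person would: the job done as asked, in the order asked, and still so for the second after the job is handed in, with the robot touching nothing.
It also fails if it takes over 58 s, if anything falls off the work surface, if the arm or the gripper's body presses on something with over 40 N, if the wrist force passes 120 N, or if a joint passes its speed limit or range.

### The arm

A 6-joint arm with a two-finger parallel gripper is mounted at the origin on a cart in front of the work surface, level with it; the furniture and walls round the work are solid. World frame = base frame: x ahead of the robot, y to its left, z up, the work surface at z = 0. Lengths are in m, angles in rad, forces in N, time in s.
With the tool pointing down it reaches from about 0.25 to 0.775 m from the base axis. Payload 4 kg.
Tool frame: the origin (TCP) lies on the centre line of the jaws, within the pads' length; the fingertips stand 8 mm ahead of it and the grasp point (between the pads) lies 11 mm behind it; y points along the fingers, x is the direction in which the jaws open and shut, and the axes are right-handed (so a half turn about y gives the same grasp; the last joint's range is limited). The gripper opens to 94 mm and grips with 3 to 60 N. Pads are 16 mm wide; open, the fingers measure 119 mm over their backs; the gripper's body (75 mm by 177 mm) begins 78 mm behind the grasp point.
Start: joints at [1.098, 0.087, 1.371, -0, 1.684, -0.103], TCP at [0.199, 0.513, 0.177] pointing down, gripper open.
Joint ranges: [-3.1, 3.1], [-0.76, 2.03], [0.27, 2.55], [-1.08, 4.22], [0.17, 2.65], [-2.57, 2.57]. Speed limits (rad/s): [2.79, 2.79, 3.14, 3.14, 3.14, 3.14].

### API

Orientations are given as [roll, pitch, yaw] about the fixed x, y, z axes, in that order (R = Rz(yaw) Ry(pitch) Rx(roll)).
In Python, from bench import robot gives the robot as it stands.
- The arm moves only by the tool step_arm, never from a script. Its argument "commands" is a list of rows, each an object with "xyz": the shift along the world's x, y, z in m, a list of three; "twist": the turn, a rotation vector about the world's x, y, z in degrees, a list of three. In form: [{"xyz": [tx, ty, tz], "twist": [ax, ay, az]}, ...]. A call has 1 to 12 rows; each row is the pose to reach, as a shift and turn from the pose commanded when the call began; what a row does not reach only later rows make up. A row lasts 1/12 s, in which the tool goes at most 41.7 mm and 7.16 degrees, less where a joint would pass 70% of its speed; a pose out of reach is approached as far as the arm can. A call with a gripper value outside its range is refused whole. "fingers" is the closure in counts, from 0 (fully open) to 255 (shut), set as the call begins (left out, the last holds). The fingers move at their own pace and stop on an object; the grip force is fixed at half the most. Time passes only in rows, so rows that repeat a pose let the fingers close. It gives the time, the measured TCP pose, the force and the opening at its end, in the units of the state.
- robot.get_obs(): the state, without advancing time (a new reading comes with each control period).
- robot.snapshot(name): name is "side" or "top"; returns (picture, depth): 420x560x3 uint8, red, green, blue; 420x560 float32, m along the optical axis (not along the pixel's ray), 0 where there is no reading.
- robot.camera_info(name): a dict with "fx", "fy", "cx", "cy" (pixels), "R" (3x3) and "t" (3): a world point X has camera coordinates R X + t. Camera axes: x right, y down, z forward; pixel columns grow to the right and rows downward; lengths in m; the calibration is good to about 2 mm. A picture is of the moment at which its call begins. camera_info takes no time and is no camera call.
- robot.close_job(): hands the job in, once; it reports no verdict.
The state is a dict: "time": time; "joint_positions": joint angles; "qvel": joint speeds; "joint_torque": joint torques, N m; "tool_pos": TCP position; "ee_rot": TCP orientation; "wrist_force": force on the tool from outside, world axes, zero at the start; "wrist_torque": the same for the moment, N m; "width": finger opening in m.
Only numpy, scipy, OpenCV 4.12 (cv2) and the standard library are available. Lean on these libraries where they do the work, as an engineer would, in place of code of your own. Each camera call takes 0.05 s, during which the arm holds its last target.

## Working session

There is one attempt and no reset: what is moved stays moved. The work goes in short steps, Python scripts to look and compute and a tool call to move; the robot and the scene stay as the last step left them, time stands still between calls to the robot, and variables do not carry over. Pictures are saved under pics/ and viewed, and the job is handed in when it is done.

Besides the shell and the picture viewer there is one more tool, called after "Call:" in YAML: its name, and indented under it one key for each argument. step_arm: Moves the arm, as the interface text tells. Its arguments: {"type":"object","properties":{"commands":{"type":"array"},"fingers":{"type":"number"}},"required":["commands"]}

```bash
mkdir -p pics
python3 - <<'E'
from bench import robot
import cv2,numpy as np
o=robot.get_obs();print(o)
for n in("side","top"):
    p,d=robot.snapshot(n);cv2.imwrite(f"pics/{n}0.png",p[:,:,::-1]);np.savez(f"{n}0.npz",p=p,d=d);c=robot.camera_info(n);print(n,c, (-np.array(c["R"]).T@np.array(c["t"])))
E
```

```text
{'time': 0.0, 'joint_positions': array([ 1.09785959e+00,  8.79585936e-02,  1.37222068e+00,  1.11101499e-06,
        1.68358526e+00, -1.03081733e-01]), 'qvel': array([-3.32005903e-05, -1.63370754e-03, -1.90690299e-03, -1.21491143e-03,
        1.52418296e-03, -6.01556927e-04]), 'joint_torque': array([-6.93080092e-04, -3.40175414e+01, -3.02432084e+01,  7.19077815e-02,
        3.25508905e-02, -1.43550951e-04]), 'tool_pos': array([0.19853551, 0.5122771 , 0.17551931]), 'ee_rot': array([-1.57057174,  0.00216024,  1.20094169]), 'wrist_force': array([-0.57071144, -0.09501701,  0.13608497]), 'wrist_torque': array([ 0.01106114,  0.02851013, -0.00507393]), 'width': 0.09410010202141178}
side {'fx': 504.59417430806695, 'fy': 504.59417430806695, 'cx': 275.1435062872999, 'cy': 218.79070393897328, 'R': array([[-0.96736398, -0.2530171 , -0.0137579 ],
       [-0.12296142,  0.51620824, -0.84759044],
       [ 0.22155681, -0.81823677, -0.53047259]]), 't': array([0.6602541 , 0.08088186, 0.82727284])} [0.46536344 0.80220875 0.51648397]
top {'fx': 471.94795899855137, 'fy': 471.94795899855137, 'cx': 283.29776755746553, 'cy': 213.0843906562304, 'R': array([[ 0.00451317, -0.99990003,  0.01340023],
       [-0.99379363, -0.00597424, -0.11107896],
       [ 0.11114791, -0.01281574, -0.99372124]]), 't': array([0.11198421, 0.66725105, 0.84825719])} [0.56832242 0.12683038 0.91554812]
```

View pics/side0.png

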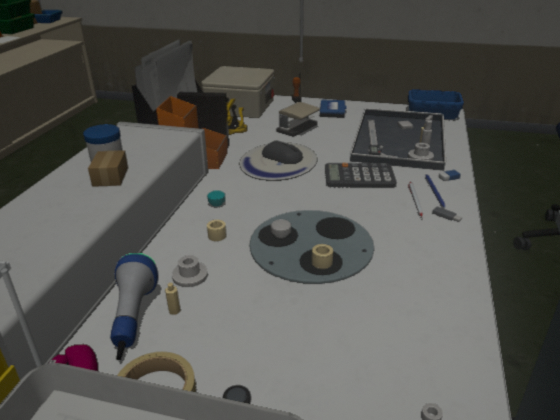

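View pics/top0.png

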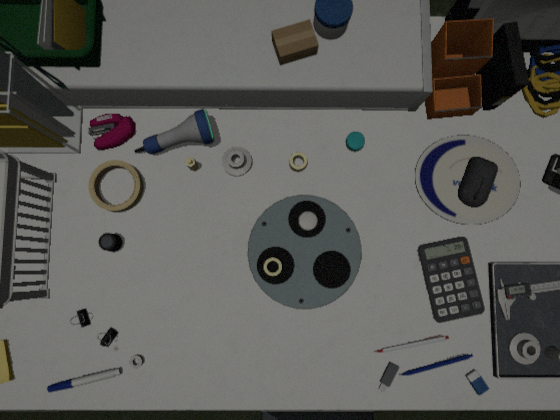

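The top view shows the plate centred at about (305,251), the knob at (308,219), the bushing at (272,267), the free pad at (331,269) and the spare at (298,161). The turquoise knob is at (355,142). I'll measure these next.

```bash
cat > h.py <<'E'
from bench import robot
import cv2,numpy as np
def ray(n,u,v,z):
    c=robot.camera_info(n);R=np.array(c["R"]);t=np.array(c["t"]);o=-R.T@t
    d=R.T@np.array([(u-c["cx"])/c["fx"],(v-c["cy"])/c["fy"],1]);return o+d*(z-o[2])/d[2]
def proj(n,X):
    c=robot.camera_info(n);q=np.array(c["R"])@np.array(X)+np.array(c["t"]);return np.array([c["fx"]*q[0]/q[2]+c["cx"],c["fy"]*q[1]/q[2]+c["cy"]])
def plane(n,cnt,z):
    return np.array([ray(n,u,v,z)[:2] for u,v in cnt.reshape(-1,2)])
def circ(P):
    A=np.c_[2*P,np.ones(len(P))];s=np.linalg.lstsq(A,(P**2).sum(1),rcond=None)[0];return s[:2],np.sqrt(s[2]+s[:2]@s[:2])
E
python3 - <<'E'
from h import *
for n in("top","side"):
    f=np.load(f"{n}0.npz");p=f["p"];d=f["d"]
    hsv=cv2.cvtColor(p,cv2.COLOR_RGB2HSV)
    print(n)
    roi=(slice(190,312),slice(244,366)) if n=="top" else (slice(205,285),slice(245,380))
    m=np.zeros(p.shape[:2],np.uint8);m[roi]=(p[roi].max(2)<45)*255
    for c in cv2.findContours(m,cv2.RETR_EXTERNAL,cv2.CHAIN_APPROX_NONE)[0]:
        if cv2.contourArea(c)>200:
            P=plane(n,c,.011);print("pad",circ(P),cv2.boundingRect(c))
    for nm,mm in(("brass",(hsv[...,1]>70)&(hsv[...,0]<32)&(hsv[...,0]>12)&(p[...,0]>90)),("gray",(hsv[...,1]<40)&(p.max(2)>80))):
        q=np.zeros_like(m);r2=(slice(145,312),slice(244,366)) if n=="top" else (slice(205,285),slice(200,380));q[r2]=mm[r2]*255
        for c in cv2.findContours(q,cv2.RETR_EXTERNAL,cv2.CHAIN_APPROX_NONE)[0]:
            a=cv2.contourArea(c)
            if 40<a<3000:
                for z in(.026,.033,.037): print(nm,a,z,cv2.boundingRect(c),circ(plane(n,c,z)))
    for (u,v) in ([(308,219),(272,267),(331,269),(298,161)] if n=="top" else [(281,229),(322,256),(335,228),(217,232)]):print(p[v,u],d[v,u])
    X=[];
a=cv2.resize(cv2.imread("pics/top0.png")[140:310,240:370],None,fx=3.5,fy=3.5,interpolation=2);b=cv2.resize(cv2.imread("pics/side0.png")[180:290,190:390],None,fx=4,fy=4,interpolation=2)
cv2.imwrite("pics/a.png",a);cv2.imwrite("pics/b.png",b)
E
```

```text
top
pad (array([0.56273595, 0.02319623]), np.float64(0.034629577961554275)) (313, 251, 38, 37)
pad (array([0.57007464, 0.13024795]), np.float64(0.03457237098645947)) (257, 247, 38, 37)
pad (array([0.65915455, 0.07028818]), np.float64(0.03462888156796627)) (288, 201, 38, 36)
[115 114 108] 0.88426083
[14 17 16] 0.900589
[18 19 16] 0.8979859
[122 121 117] 0.9315234
side
pad (array([0.5694832 , 0.13414785]), np.float64(0.029526344738242047)) (300, 251, 42, 24)
pad (array([0.65883835, 0.07532107]), np.float64(0.029184692671618623)) (259, 226, 38, 20)
pad (array([0.56250929, 0.02680103]), np.float64(0.03312879953655181)) (317, 218, 37, 21)
brass 274.0 0.026 (312, 245, 21, 21) (array([0.56708704, 0.13265795]), np.float64(0.022064902155821485))
brass 274.0 0.033 (312, 245, 21, 21) (array([0.56563528, 0.14221352]), np.float64(0.021750000293382404))
brass 274.0 0.037 (312, 245, 21, 21) (array([0.5648057 , 0.14767385]), np.float64(0.021570056371995452))
brass 207.5 0.026 (208, 220, 17, 19) (array([0.76470115, 0.10169965]), np.float64(0.022642017677295873))
brass 207.5 0.033 (208, 220, 17, 19) (array([0.76042912, 0.11169705]), np.float64(0.02231887944238585))
brass 207.5 0.037 (208, 220, 17, 19) (array([0.75798795, 0.11740985]), np.float64(0.022134229022430243))
[123 122 119] 0.8838476
[114 107  81] 0.8081917
[40 41 39] 0.9206803
[101  92  69] 0.8989796
```

View pics/a.png

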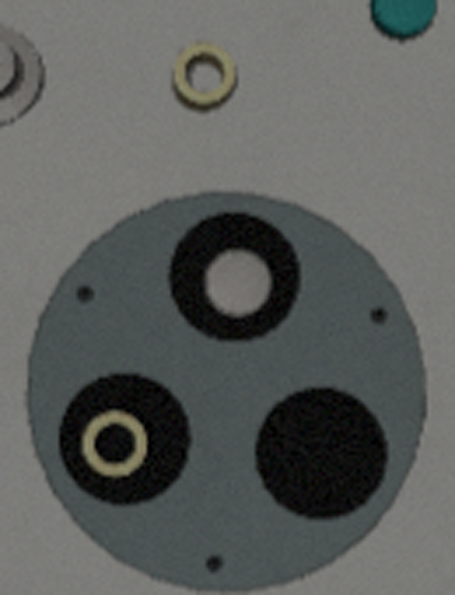

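View pics/b.png

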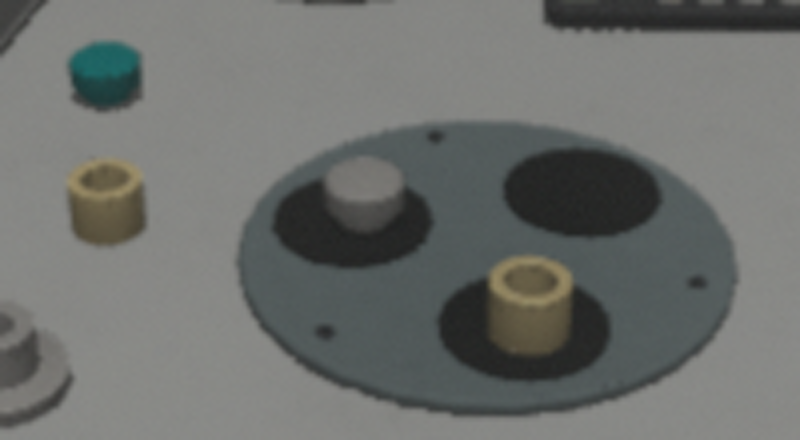

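```bash
cat > m.py <<'E'
from h import *
def meas(p,boxes):
    out={}
    for k,(x0,y0,x1,y1,z,th) in boxes.items():
        m=np.zeros(p.shape[:2],np.uint8);m[y0:y1,x0:x1]=(p[y0:y1,x0:x1].max(2)>th)*255
        c=max(cv2.findContours(m,cv2.RETR_EXTERNAL,cv2.CHAIN_APPROX_NONE)[0],key=cv2.contourArea)
        out[k]=circ(plane("top",c,z)); print(k,out[k][0].round(4),out[k][1].round(4))
    return out
E
python3 - <<'E'
from m import *
p=np.load("top0.npz")["p"]
meas(p,{"bush":(261,255,286,280,.037,65),"knob":(296,208,320,230,.033,65)})
# spare: brass
h=cv2.cvtColor(p,cv2.COLOR_RGB2HSV);m=np.zeros(p.shape[:2],np.uint8);s=(slice(148,175),slice(286,311));m[s]=(h[s][...,1]>45)*255
c=max(cv2.findContours(m,0,1)[0],key=cv2.contourArea);print("spare",circ(plane("top",c,.026)))
# plate outline
for n in("top","side"):
    p=np.load(n+"0.npz")["p"];h=cv2.cvtColor(p,cv2.COLOR_RGB2HSV);print(n,h[245,305] if n=="top" else h[270,280])
    m=((h[...,0]>75)&(h[...,0]<115)&(h[...,1]>25)&(p.max(2)<110)&(p.max(2)>50)).astype(np.uint8)*255
    c=max(cv2.findContours(m,cv2.RETR_EXTERNAL,cv2.CHAIN_APPROX_NONE)[0],key=cv2.contourArea);P=plane(n,c,.008);print(n,cv2.boundingRect(c),circ(cv2.convexHull(P.astype(np.float32))[:,0].astype(float)))
E
```

```text
bush [0.5674 0.1352] 0.0164
knob [0.6535 0.07  ] 0.0166
spare (array([0.76805425, 0.08785181]), np.float64(0.016892269580101694))
top [81 30 85]
top (315, 0, 38, 24) (array([1.09247629, 0.01463136]), np.float64(0.03617813076209686))
side [90 23 89]
side (408, 89, 56, 23) (array([ 0.3787868 , -0.75989744]), np.float64(0.09497689999772232))
```

Both parts are about 6 mm off their pad centres: the bushing is at (0.567, 0.135) and the knob at (0.6535, 0.070). I'll move above the bushing.

Call:
step_arm:
  commands:
    - {"xyz": [0.03,-0.03,0],"twist": [0,0,0]}
    - {"xyz": [0.057,-0.059,0],"twist": [0,0,0]}
    - {"xyz": [0.085,-0.087,0],"twist": [0,0,0]}
    - {"xyz": [0.113,-0.116,0],"twist": [0,0,0]}
    - {"xyz": [0.142,-0.146,0],"twist": [0,0,0]}
    - {"xyz": [0.17,-0.174,0],"twist": [0,0,0]}
    - {"xyz": [0.198,-0.204,0],"twist": [0,0,0]}
    - {"xyz": [0.227,-0.233,-0.01],"twist": [0,0,0]}
    - {"xyz": [0.255,-0.262,-0.02],"twist": [0,0,0]}
    - {"xyz": [0.283,-0.291,-0.03],"twist": [0,0,0]}
    - {"xyz": [0.311,-0.32,-0.04],"twist": [0,0,0]}
    - {"xyz": [0.34,-0.349,-0.05],"twist": [0,0,0]}
  fingers: 0

```text
time: 1.1
tool_pos: [0.539, 0.1625, 0.1259]
ee_rot: [-1.57, 0.0, 1.201]
wrist_force: [-0.1, 0.4, -0.4]
width: 0.0942
```

Call:
step_arm:
  commands:
    - {"xyz": [0.018,-0.018,-0.02],"twist": [0,0,0]}
    - {"xyz": [0.028,-0.029,-0.05],"twist": [0,0,0]}
    - {"xyz": [0.028,-0.029,-0.05],"twist": [0,0,0]}
    - {"xyz": [0.028,-0.029,-0.05],"twist": [0,0,0]}
    - {"xyz": [0.028,-0.029,-0.05],"twist": [0,0,0]}

```text
time: 1.52
tool_pos: [0.5661, 0.136, 0.0774]
ee_rot: [-1.57, -0.001, 1.201]
wrist_force: [-0.2, 0.9, 0.8]
width: 0.0936
```

```bash
cat > look.py <<'E'
from h import *
import sys
o=robot.get_obs();print(o["time"],o["tool_pos"].round(4),o["ee_rot"].round(4),o["wrist_force"].round(2),o["width"])
k=sys.argv[1];A=[]
for n,s in(("top",(slice(140,320),slice(220,400))),("side",(slice(150,300),slice(200,400)))):
    p,d=robot.snapshot(n);np.savez(f"{n}{k}.npz",p=p,d=d);A.append(cv2.resize(p[s],(400,400*(s[0].stop-s[0].start)//(s[1].stop-s[1].start)),interpolation=2))
h=max(a.shape[0] for a in A);A=[cv2.copyMakeBorder(a,0,h-a.shape[0],0,0,0) for a in A]
cv2.imwrite(f"pics/l{k}.png",np.hstack(A)[:,:,::-1])
E
python3 look.py 1
```

```text
1.5167 [0.5661 0.136  0.0774] [-1.5705e+00 -6.0000e-04  1.2014e+00] [-0.2   0.92  0.81] 0.09360695777032936
```

View pics/l1.png

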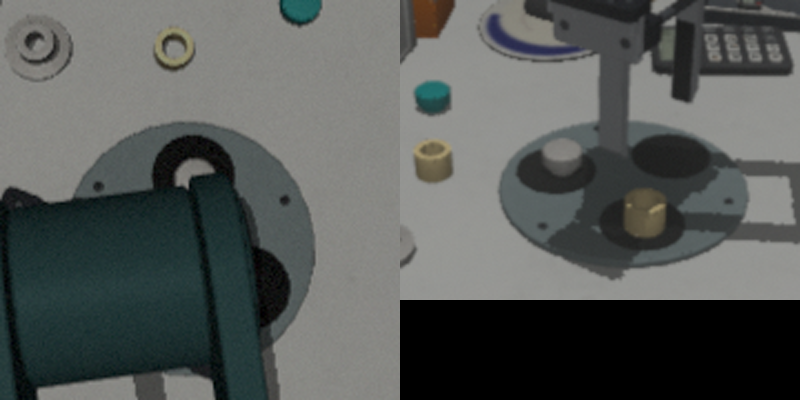

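Run:
```python
from h import *
for s in(1,-1):
    for e in(.047,.0595):
        print(s,e,proj("side",[.5661+s*e*.362,.136+s*e*.932,.0694]))
print(proj("side",[.5674,.1352,.037]),proj("side",[.5674,.1352,.011]))
p=np.load("side1.npz")["p"];cv2.imwrite("pics/c.png",cv2.resize(p[140:280,240:400],None,fx=5,fy=5,interpolation=2)[:600,:,::-1])
```

```text
1 0.047 [307.6207458 246.9913181]
1 0.0595 [303.14546405 250.91060968]
-1 0.047 [338.35161176 220.07832558]
-1 0.0595 [342.08678078 216.80719823]
[322.15713742 249.17686756] [321.59776336 261.96888841]
```

View pics/c.png

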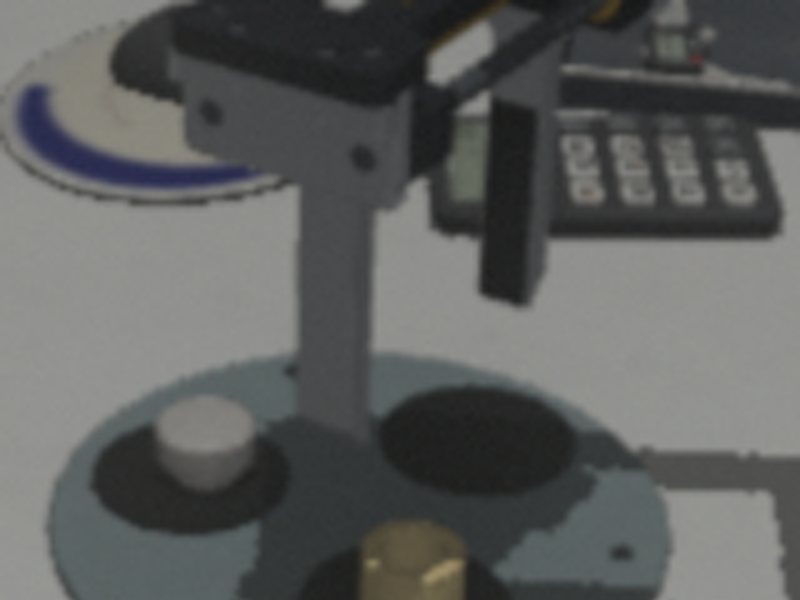

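Run:
```python
from h import *
f=np.load("side1.npz");d=f["d"];c=robot.camera_info("side");R=c["R"];t=c["t"]
def pt(u,v):
    z=d[v,u];q=np.array([(u-c["cx"])/c["fx"]*z,(v-c["cy"])/c["fy"]*z,z]);return (R.T@(q-t)).round(4),z
for u,v in[(307,200),(307,215),(307,222),(305,224),(342,170),(342,180),(342,190),(343,196),(322,250),(322,258),(282,228),(280,175)]:print(u,v,pt(u,v))
```

```text
307 200 (array([0.5834, 0.1918, 0.159 ]), np.float32(0.7152545))
307 215 (array([0.5832, 0.1903, 0.1332]), np.float32(0.7300687))
307 222 (array([0.5826, 0.1923, 0.1225]), np.float32(0.7340055))
305 224 (array([0.5856, 0.1915, 0.1181]), np.float32(0.73764926))
342 170 (array([0.5486, 0.0894, 0.1605]), np.float32(0.7905377))
342 180 (array([0.547 , 0.0947, 0.1458]), np.float32(0.79362893))
342 190 (array([0.546 , 0.0947, 0.128 ]), np.float32(0.8028489))
343 196 (array([0.5437, 0.0955, 0.1177]), np.float32(0.80709517))
322 250 (array([0.5692, 0.1245, 0.0276]), np.float32(0.8369152))
322 258 (array([0.5644, 0.1526, 0.0322]), np.float32(0.81036425))
282 228 (array([0.6475, 0.0846, 0.034 ]), np.float32(0.8834496))
280 175 (array([ 0.7147, -0.1657,  0.0053]), np.float32(1.1184103))
```

The side view's columns match the reported TCP. The fingertips, though, at (307,227) and (341,200), appear to be about 40 mm higher than the reported z implies. I'll go down partway and check again.

Call:
step_arm:
  commands:
    - {"xyz": [0,0,-0.012],"twist": [0,0,0]}
    - {"xyz": [0,0,-0.024],"twist": [0,0,0]}
    - {"xyz": [0,0,-0.032],"twist": [0,0,0]}
    - {"xyz": [0,0,-0.032],"twist": [0,0,0]}
    - {"xyz": [0,0,-0.032],"twist": [0,0,0]}

```text
time: 2.03
tool_pos: [0.5652, 0.1354, 0.0435]
ee_rot: [-1.568, 0.001, 1.201]
wrist_force: [-0.3, -0.9, 0.2]
width: 0.0939
```

```bash
python3 look.py 2
python3 - <<'E'
from h import *
o=robot.get_obs();T=o["tool_pos"]
for s in(1,-1):
  print(proj("side",T+np.array([s*.053*.362,s*.053*.932,-.008])))
p=np.load("side2.npz")["p"];cv2.imwrite("pics/c2.png",cv2.resize(p[160:280,240:400],None,fx=5,fy=5,interpolation=2)[:,:,::-1])
E
```

```text
2.0333 [0.5652 0.1354 0.0435] [-1.5684e+00  1.2000e-03  1.2014e+00] [-0.26 -0.86  0.22] 0.0939430096006466
[305.00444844 265.6398359 ]
[338.9961408 234.4930007]
```

View pics/c2.png

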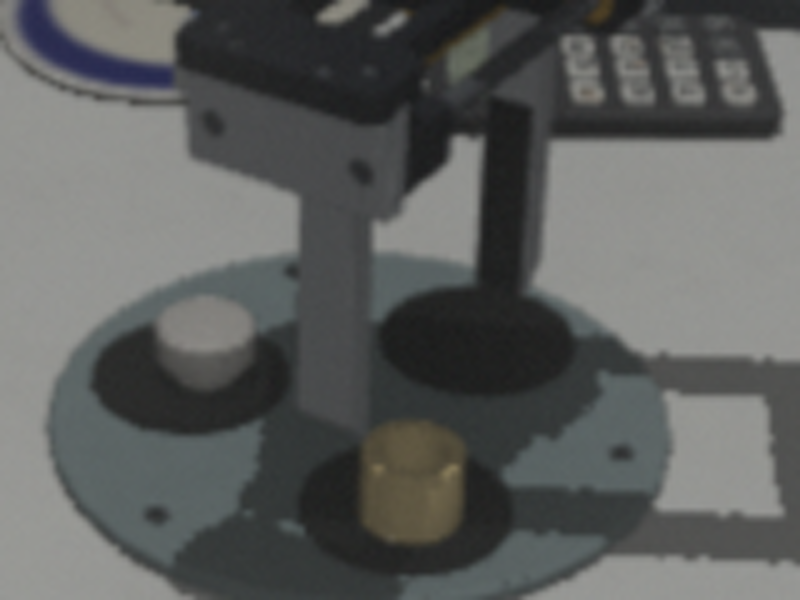

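```bash
cat > tip.py <<'E'
from h import *
import sys
f=np.load(f"side{sys.argv[1]}.npz");d=f["d"];c=robot.camera_info("side");R=c["R"];t=c["t"]
T=robot.get_obs()["tool_pos"]
def pts(u0,u1,v0,v1):
    v,u=np.mgrid[v0:v1,u0:u1];u=u.ravel();v=v.ravel();z=d[v,u];q=np.c_[(u-c["cx"])/c["fx"]*z,(v-c["cy"])/c["fy"]*z,z];return (q-t)@R
v,u=np.mgrid[140:300,290:355]
P=pts(290,355,140,300).reshape(160,65,3)
rel=P-T
# finger points: |along jaw| 40..65, across <10
a=rel[...,0]*.362+rel[...,1]*.932;b=-rel[...,0]*.932+rel[...,1]*.362
for s in(1,-1):
    m=(abs(s*a-.053)<.014)&(abs(b)<.012)&(P[...,2]>.03)
    zz=P[...,2][m];print(s,m.sum(),"z percentiles",np.percentile(zz,[0.5,2,5,50]).round(4),"along",np.median(a[m]).round(4),"across",np.median(b[m]).round(4))
E
python3 tip.py 2
python3 - <<'E'
from h import *
d=np.load("top2.npz");print(d["d"][200:300:20,230:330:20]); print(robot.get_obs()["joint_positions"])
E
```

```text
1 686 z percentiles [0.0768 0.0815 0.085  0.124 ] along 0.0578 across 0.004
-1 693 z percentiles [0.075  0.0764 0.0799 0.1235] along -0.0492 across 0.0044
[[0.92129755 0.92400277 0.9243852  0.9136553  0.91712785]
 [0.91652983 0.9182614  0.91069514 0.90949136 0.889118  ]
 [0.47067842 0.46797487 0.4634867  0.46214303 0.45555428]
 [0.45258933 0.4506939  0.45155445 0.45234644 0.46483248]
 [0.46908528 0.4485841  0.4500391  0.45243505 0.4526733 ]]
[ 1.37263712e-01  2.19223079e-01  1.48544310e+00  1.15427816e-04
  1.43678536e+00 -1.06386664e+00]
```

The depth image puts the tips at z≈0.076, against 0.036 reported. I'll trust the camera and keep going down in small steps.

Call:
step_arm:
  commands:
    - {"xyz": [0,0,-0.012],"twist": [0,0,0]}
    - {"xyz": [0,0,-0.022],"twist": [0,0,0]}
    - {"xyz": [0,0,-0.028],"twist": [0,0,0]}
    - {"xyz": [0,0,-0.028],"twist": [0,0,0]}
    - {"xyz": [0,0,-0.028],"twist": [0,0,0]}

```text
time: 2.55
tool_pos: [0.5656, 0.1352, 0.0157]
ee_rot: [-1.569, 0.001, 1.201]
wrist_force: [0.1, 0.2, 0.7]
width: 0.0941
```

```bash
python3 look.py 3; python3 tip.py 3
python3 - <<'E'
from h import *
p=np.load("side3.npz")["p"];cv2.imwrite("pics/c3.png",cv2.resize(p[180:300,240:400],None,fx=5,fy=5,interpolation=2)[:,:,::-1])
E
```

```text
2.55 [0.5656 0.1352 0.0157] [-1.5690e+00  9.0000e-04  1.2009e+00] [0.08 0.19 0.73] 0.09414626999384156
1 638 z percentiles [0.0494 0.0546 0.0578 0.0944] along 0.0578 across 0.0038
-1 643 z percentiles [0.0462 0.0483 0.0519 0.0948] along -0.0492 across 0.0044
```

View pics/c3.png

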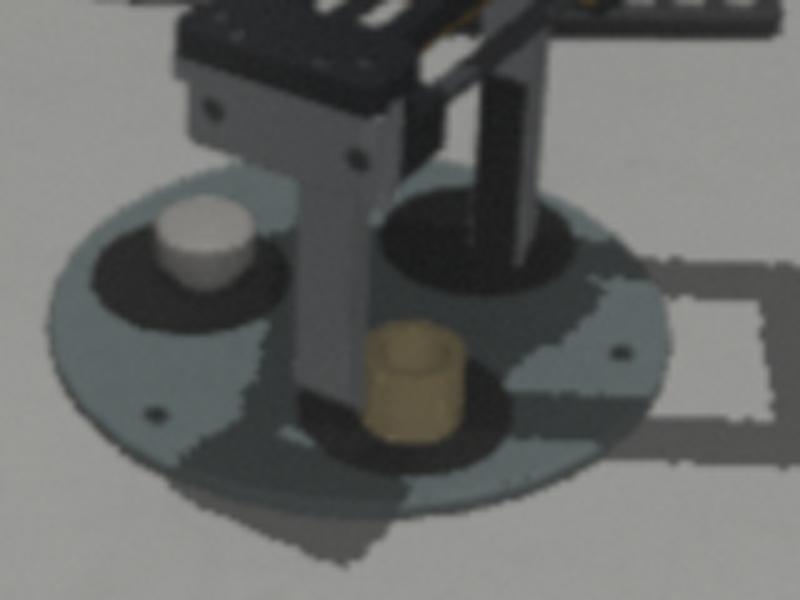

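Call:
step_arm:
  commands:
    - {"xyz": [0,0,-0.008],"twist": [0,0,0]}
    - {"xyz": [0,0,-0.016],"twist": [0,0,0]}
    - {"xyz": [0,0,-0.022],"twist": [0,0,0]}
    - {"xyz": [0,0,-0.022],"twist": [0,0,0]}

```text
time: 2.98
tool_pos: [0.5647, 0.1351, -0.0075]
ee_rot: [-1.567, 0.002, 1.201]
wrist_force: [0.7, 0.3, -0.9]
width: 0.0939
```

```bash
python3 look.py 4; python3 tip.py 4
python3 - <<'E'
from h import *
p=np.load("side4.npz")["p"];cv2.imwrite("pics/c4.png",cv2.resize(p[180:300,240:400],None,fx=5,fy=5,interpolation=2)[:,:,::-1])
E
```

```text
2.9833 [ 0.5647  0.1351 -0.0075] [-1.5674  0.0018  1.2011] [ 0.72  0.26 -0.93] 0.09389989694896504
1 589 z percentiles [0.0314 0.0331 0.0356 0.0724] along 0.0578 across 0.0038
-1 567 z percentiles [0.0305 0.0313 0.0345 0.0736] along -0.0493 across 0.0047
```

View pics/c4.png

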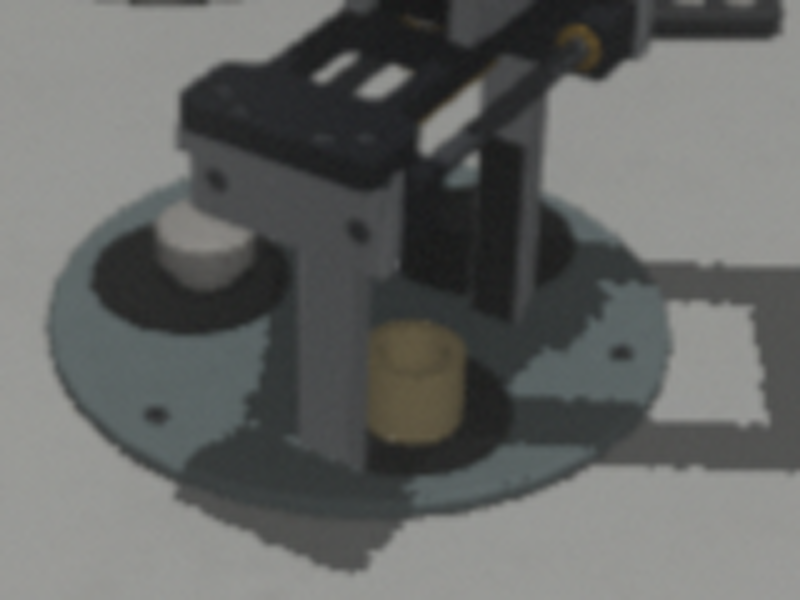

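Call:
step_arm:
  commands:
    - {"xyz": [0,0,-0.004],"twist": [0,0,0]}
    - {"xyz": [0,0,-0.007],"twist": [0,0,0]}
    - {"xyz": [0,0,-0.007],"twist": [0,0,0]}

```text
time: 3.33
tool_pos: [0.5659, 0.1353, -0.0128]
ee_rot: [-1.57, 0.0, 1.201]
wrist_force: [0.0, -0.6, -0.4]
width: 0.0941
```

```bash
sed -i 's/P\[...,2\]>.03/P[...,2]>.0135/' tip.py; python3 look.py 5; python3 tip.py 5
```

```text
3.3333 [ 0.5659  0.1353 -0.0128] [-1.5699e+00  4.0000e-04  1.2010e+00] [ 0.03 -0.62 -0.42] 0.09408884304208326
1 616 z percentiles [0.0205 0.0257 0.029  0.0669] along 0.0579 across 0.0035
-1 583 z percentiles [0.0176 0.0195 0.0232 0.0652] along -0.0493 across 0.0045
```

View pics/l5.png

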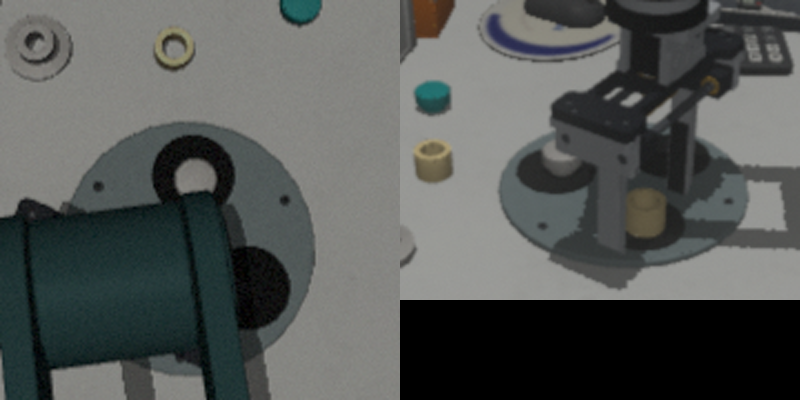

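The tips now stand beside the bushing at z≈0.019, and contact force is near zero even though the reported z is below the desk. So the reported TCP height reads about 40 mm low. I'll close the jaws.

Call:
step_arm:
  commands:
    - {"xyz": [0,0,0],"twist": [0,0,0]}
    - {"xyz": [0,0,0],"twist": [0,0,0]}
    - {"xyz": [0,0,0],"twist": [0,0,0]}
    - {"xyz": [0,0,0],"twist": [0,0,0]}
    - {"xyz": [0,0,0],"twist": [0,0,0]}
    - {"xyz": [0,0,0],"twist": [0,0,0]}
    - {"xyz": [0,0,0],"twist": [0,0,0]}
    - {"xyz": [0,0,0],"twist": [0,0,0]}
  fingers: 255

```text
time: 4.1
tool_pos: [0.5663, 0.1353, -0.0121]
ee_rot: [-1.571, -0.0, 1.201]
wrist_force: [-0.5, 0.3, -0.9]
width: 0.0437
```

```bash
python3 look.py 6
```

```text
4.1 [ 0.5663  0.1353 -0.0121] [-1.5708e+00 -1.0000e-04  1.2010e+00] [-0.55  0.28 -0.87] 0.04372232615290038
```

View pics/l6.png

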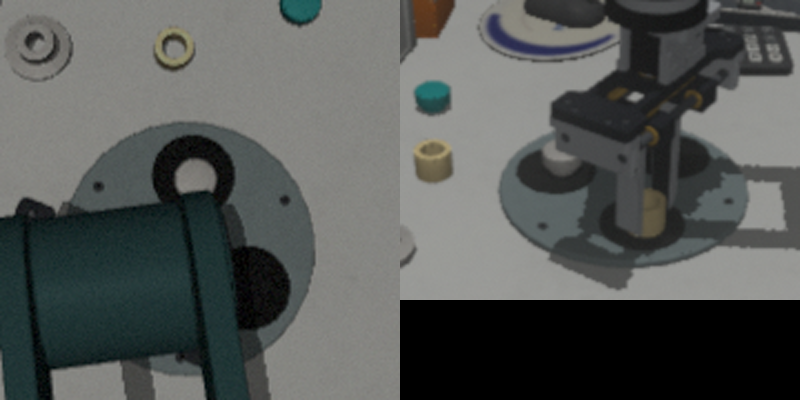

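Still closing.

Call:
step_arm:
  commands:
    - {"xyz": [0,0,0],"twist": [0,0,0]}
    - {"xyz": [0,0,0],"twist": [0,0,0]}
    - {"xyz": [0,0,0],"twist": [0,0,0]}
    - {"xyz": [0,0,0],"twist": [0,0,0]}
    - {"xyz": [0,0,0],"twist": [0,0,0]}

```text
time: 4.62
tool_pos: [0.5664, 0.1354, -0.0121]
ee_rot: [-1.571, -0.0, 1.201]
wrist_force: [-0.6, 0.8, -0.2]
width: 0.033
```

```bash
python3 look.py 7;  python3 - <<'E'
from h import *
p=np.load("side7.npz")["p"];cv2.imwrite("pics/c7.png",cv2.resize(p[180:300,240:400],None,fx=5,fy=5,interpolation=2)[:,:,::-1])
E
```

```text
4.6167 [ 0.5664  0.1354 -0.0121] [-1.5709e+00 -3.0000e-04  1.2011e+00] [-0.65  0.76 -0.21] 0.032964470864597
```

View pics/c7.png

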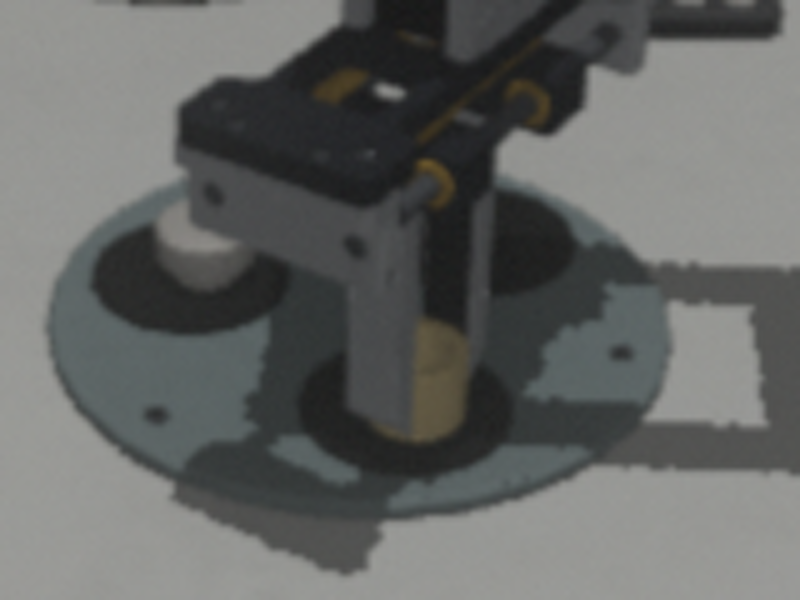

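Gripped. I'll lift it and carry it to the free pad, a shift of (-5, -112) mm.

Call:
step_arm:
  commands:
    - {"xyz": [0,0,0.012],"twist": [0,0,0]}
    - {"xyz": [0,0,0.03],"twist": [0,0,0]}
    - {"xyz": [0,0,0.04],"twist": [0,0,0]}
    - {"xyz": [0,0,0.04],"twist": [0,0,0]}

```text
time: 5.05
tool_pos: [0.5688, 0.1355, 0.0317]
ee_rot: [-1.577, -0.003, 1.201]
wrist_force: [0.9, 0.3, -0.7]
width: 0.0328
```

Call:
step_arm:
  commands:
    - {"xyz": [0,-0.014,0],"twist": [0,0,0]}
    - {"xyz": [-0.001,-0.034,0],"twist": [0,0,0]}
    - {"xyz": [-0.002,-0.056,0],"twist": [0,0,0]}
    - {"xyz": [-0.003,-0.078,0],"twist": [0,0,0]}
    - {"xyz": [-0.004,-0.098,0],"twist": [0,0,0]}
    - {"xyz": [-0.005,-0.112,0],"twist": [0,0,0]}
    - {"xyz": [-0.005,-0.112,0],"twist": [0,0,0]}
    - {"xyz": [-0.005,-0.112,-0.012],"twist": [0,0,0]}
    - {"xyz": [-0.005,-0.112,-0.024],"twist": [0,0,0]}
    - {"xyz": [-0.005,-0.112,-0.03],"twist": [0,0,0]}
    - {"xyz": [-0.005,-0.112,-0.03],"twist": [0,0,0]}

```text
time: 5.97
tool_pos: [0.5587, 0.0243, -0.0057]
ee_rot: [-1.565, 0.002, 1.202]
wrist_force: [0.2, -0.4, -2.1]
width: 0.0331
```

```bash
python3 look.py 8;  python3 - <<'E'
from h import *
p=np.load("side8.npz")["p"];cv2.imwrite("pics/c8.png",cv2.resize(p[160:280,240:400],None,fx=5,fy=5,interpolation=2)[:,:,::-1])
E
```

```text
5.9667 [ 0.5587  0.0243 -0.0057] [-1.5647  0.0017  1.2022] [ 0.16 -0.42 -2.14] 0.03305098677823433
```

View pics/c8.png

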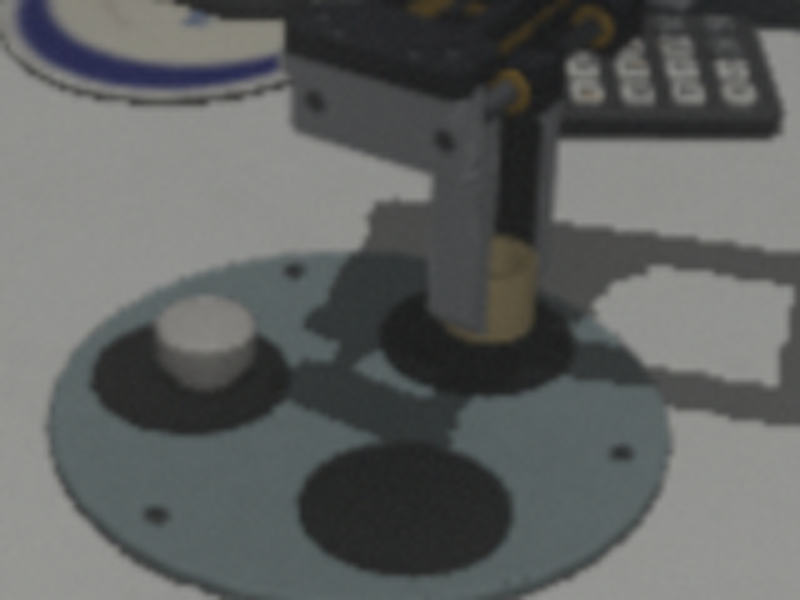

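It's held above the free pad at about (497,330) in the crop, roughly centred. I'll lower it.

Call:
step_arm:
  commands:
    - {"xyz": [0.001,0,-0.004],"twist": [0,0,0]}
    - {"xyz": [0.001,0,-0.008],"twist": [0,0,0]}
    - {"xyz": [0.001,0,-0.0095],"twist": [0,0,0]}
    - {"xyz": [0.001,0,-0.0095],"twist": [0,0,0]}
    - {"xyz": [0.001,0,-0.0095],"twist": [0,0,0]}

```text
time: 6.48
tool_pos: [0.5624, 0.0233, -0.0116]
ee_rot: [-1.571, -0.0, 1.201]
wrist_force: [-0.3, -0.4, -1.1]
width: 0.0331
```

Call:
step_arm:
  commands:
    - {"xyz": [0,0,0],"twist": [0,0,0]}
    - {"xyz": [0,0,0],"twist": [0,0,0]}
    - {"xyz": [0,0,0],"twist": [0,0,0]}
    - {"xyz": [0,0,0],"twist": [0,0,0]}
    - {"xyz": [0,0,0],"twist": [0,0,0]}
    - {"xyz": [0,0,0],"twist": [0,0,0]}
  fingers: 0

```text
time: 6.98
tool_pos: [0.5624, 0.0233, -0.0115]
ee_rot: [-1.571, -0.0, 1.201]
wrist_force: [0.4, -0.5, -0.4]
width: 0.0696
```

Call:
step_arm:
  commands:
    - {"xyz": [0,0,0.014],"twist": [0,0,0]}
    - {"xyz": [0,0,0.034],"twist": [0,0,0]}
    - {"xyz": [0,0,0.055],"twist": [0,0,0]}
    - {"xyz": [0,0,0.065],"twist": [0,0,0]}
    - {"xyz": [0.022,0.01,0.065],"twist": [0,0,0]}
    - {"xyz": [0.044,0.022,0.065],"twist": [0,0,0]}
    - {"xyz": [0.066,0.034,0.065],"twist": [0,0,0]}
    - {"xyz": [0.085,0.044,0.065],"twist": [0,0,0]}
    - {"xyz": [0.091,0.047,0.055],"twist": [0,0,0]}
    - {"xyz": [0.091,0.047,0.045],"twist": [0,0,0]}
    - {"xyz": [0.091,0.047,0.04],"twist": [0,0,0]}
    - {"xyz": [0.091,0.047,0.04],"twist": [0,0,0]}

```text
time: 7.98
tool_pos: [0.6503, 0.0697, 0.0249]
ee_rot: [-1.565, 0.003, 1.201]
wrist_force: [-0.7, 0.5, -0.8]
width: 0.0938
```

```bash
python3 look.py 9;  python3 - <<'E'
from h import *
p=np.load("side9.npz")["p"];cv2.imwrite("pics/c9.png",cv2.resize(p[160:280,240:400],None,fx=5,fy=5,interpolation=2)[:,:,::-1])
E
```

```text
7.9833 [0.6503 0.0697 0.0249] [-1.5649  0.0027  1.2007] [-0.69  0.47 -0.82] 0.09377369750311548
```

View pics/c9.png

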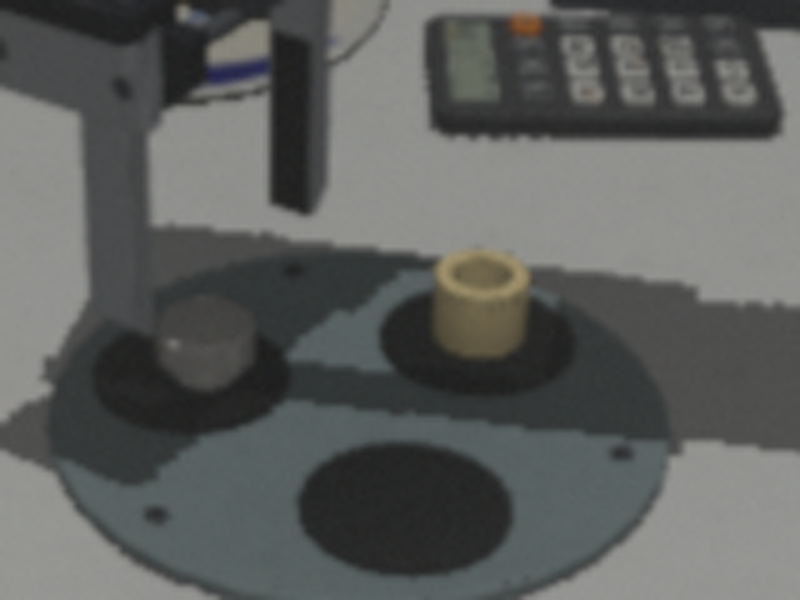

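The bushing stands upright near the free pad's centre, at (480,345) in the crop. Next is the knob.

Call:
step_arm:
  commands:
    - {"xyz": [0,0,-0.012],"twist": [0,0,0]}
    - {"xyz": [0,0,-0.024],"twist": [0,0,0]}
    - {"xyz": [0,0,-0.034],"twist": [0,0,0]}
    - {"xyz": [0,0,-0.042],"twist": [0,0,0]}
    - {"xyz": [0,0,-0.044],"twist": [0,0,0]}
    - {"xyz": [0,0,-0.044],"twist": [0,0,0]}
    - {"xyz": [0,0,-0.044],"twist": [0,0,0]}

```text
time: 8.67
tool_pos: [0.6533, 0.0703, -0.0158]
ee_rot: [-1.571, -0.0, 1.201]
wrist_force: [0.1, 0.1, 0.1]
width: 0.0935
```

```bash
python3 look.py 10;  python3 - <<'E'
from h import *
p=np.load("side10.npz")["p"];cv2.imwrite("pics/c10.png",cv2.resize(p[160:280,220:380],None,fx=5,fy=5,interpolation=2)[:,:,::-1])
p=np.load("top10.npz")["p"];cv2.imwrite("pics/t10.png",cv2.resize(p[190:320,230:380],None,fx=4,fy=4,interpolation=2)[:,:,::-1])
E
```

```text
8.6667 [ 0.6533  0.0703 -0.0158] [-1.5706e+00 -1.0000e-04  1.2010e+00] [0.06 0.06 0.09] 0.09346623622941307
```

View pics/c10.png

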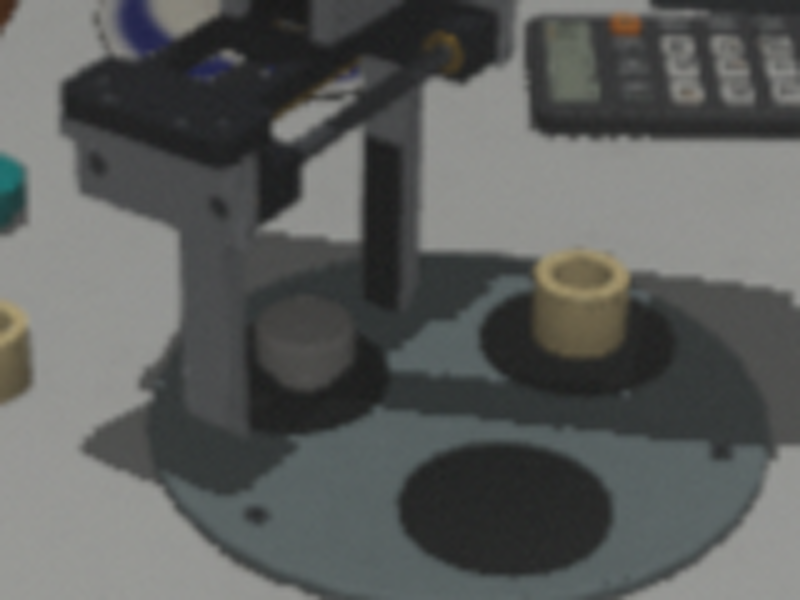

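View pics/t10.png

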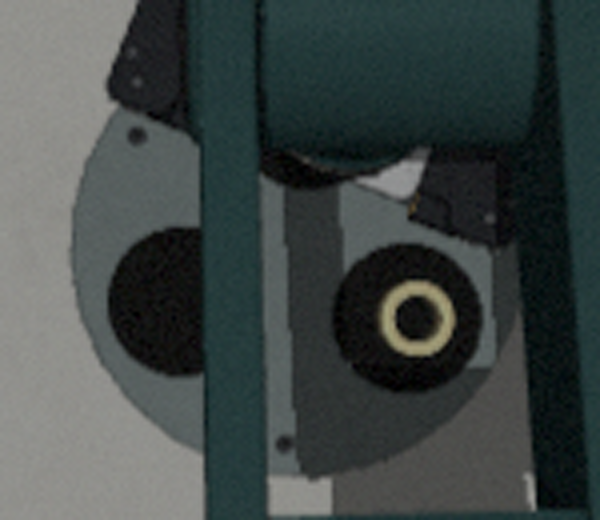

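Call:
step_arm:
  commands:
    - {"xyz": [0,0,0],"twist": [0,0,0]}
    - {"xyz": [0,0,0],"twist": [0,0,0]}
    - {"xyz": [0,0,0],"twist": [0,0,0]}
    - {"xyz": [0,0,0],"twist": [0,0,0]}
    - {"xyz": [0,0,0],"twist": [0,0,0]}
    - {"xyz": [0,0,0],"twist": [0,0,0]}
    - {"xyz": [0,0,0],"twist": [0,0,0]}
    - {"xyz": [0,0,0],"twist": [0,0,0]}
    - {"xyz": [0,0,0],"twist": [0,0,0]}
    - {"xyz": [0,0,0],"twist": [0,0,0]}
    - {"xyz": [0,0,0],"twist": [0,0,0]}
    - {"xyz": [0,0,0],"twist": [0,0,0]}
  fingers: 255

```text
time: 9.77
tool_pos: [0.6534, 0.0704, -0.0156]
ee_rot: [-1.571, -0.0, 1.201]
wrist_force: [0.3, -0.6, 0.2]
width: 0.0341
```

Call:
step_arm:
  commands:
    - {"xyz": [0,0,0],"twist": [0,0,0]}
    - {"xyz": [0,0,0],"twist": [0,0,0]}

```text
time: 9.93
tool_pos: [0.6534, 0.0704, -0.0156]
ee_rot: [-1.571, -0.0, 1.201]
wrist_force: [0.8, 0.4, 0.1]
width: 0.0343
```

```bash
python3 look.py 11;  python3 - <<'E'
from h import *
p=np.load("side11.npz")["p"];cv2.imwrite("pics/c11.png",cv2.resize(p[160:280,220:380],None,fx=5,fy=5,interpolation=2)[:,:,::-1])
E
```

```text
9.9333 [ 0.6534  0.0704 -0.0156] [-1.5709e+00 -3.0000e-04  1.2010e+00] [0.83 0.42 0.12] 0.0343099781572
```

View pics/c11.png

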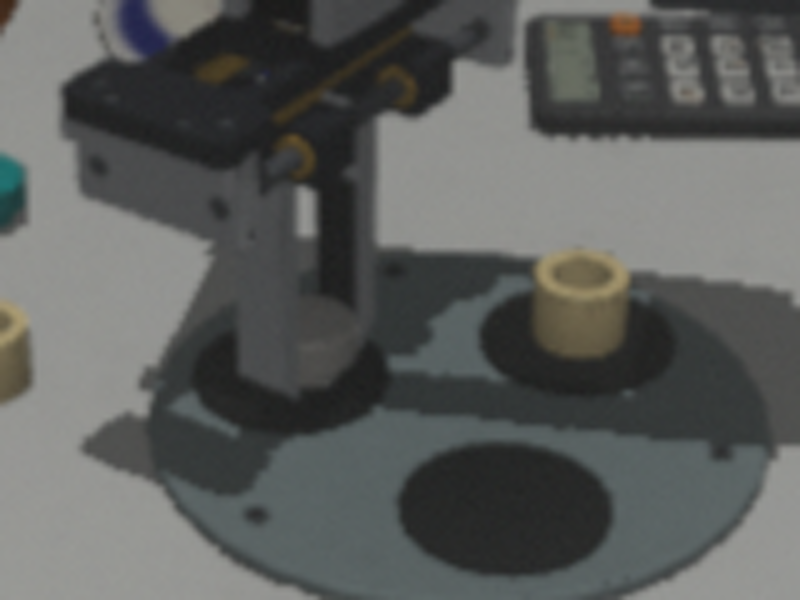

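Call:
step_arm:
  commands:
    - {"xyz": [0,0,0.01],"twist": [0,0,0]}
    - {"xyz": [0,0,0.025],"twist": [0,0,0]}
    - {"xyz": [0,0,0.035],"twist": [0,0,0]}
    - {"xyz": [0,0,0.035],"twist": [0,0,0]}
    - {"xyz": [0,0,0.035],"twist": [0,0,0]}

```text
time: 10.45
tool_pos: [0.6542, 0.0703, 0.0208]
ee_rot: [-1.573, -0.001, 1.201]
wrist_force: [0.2, 0.3, -1.8]
width: 0.0341
```

```bash
python3 look.py 12;  python3 - <<'E'
from h import *
p=np.load("side12.npz")["p"];cv2.imwrite("pics/c12.png",cv2.resize(p[160:280,220:380],None,fx=5,fy=5,interpolation=2)[:,:,::-1])
E
```

```text
10.45 [0.6542 0.0703 0.0208] [-1.5733e+00 -1.0000e-03  1.2010e+00] [ 0.22  0.34 -1.75] 0.03411660100451861
```

View pics/c12.png

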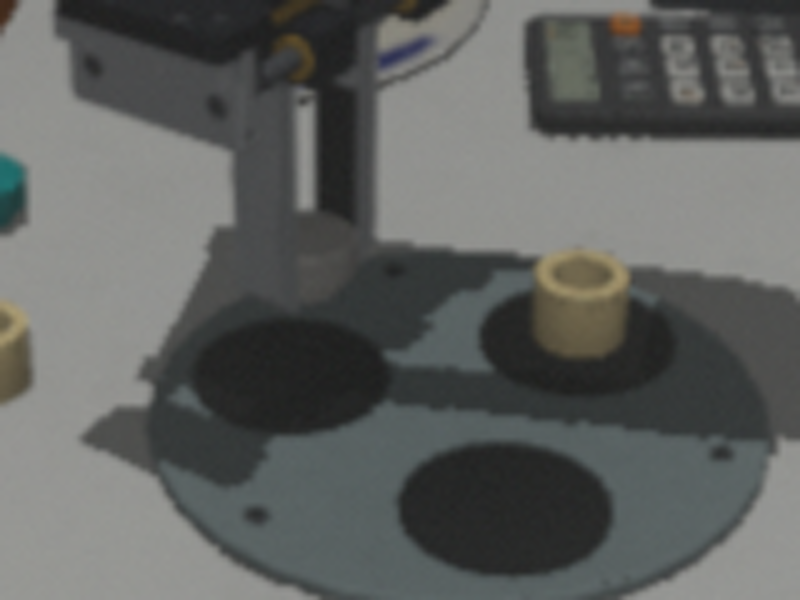

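The knob came up with the gripper and sits upright at (325,255) in the crop. I'll carry it to the bushing's original pad.

Call:
step_arm:
  commands:
    - {"xyz": [-0.012,0.008,0],"twist": [0,0,0]}
    - {"xyz": [-0.03,0.021,0],"twist": [0,0,0]}
    - {"xyz": [-0.048,0.034,0],"twist": [0,0,0]}
    - {"xyz": [-0.066,0.047,0],"twist": [0,0,0]}
    - {"xyz": [-0.078,0.056,0],"twist": [0,0,0]}
    - {"xyz": [-0.0835,0.06,0],"twist": [0,0,0]}
    - {"xyz": [-0.0835,0.06,0],"twist": [0,0,0]}
    - {"xyz": [-0.0835,0.06,-0.012],"twist": [0,0,0]}
    - {"xyz": [-0.0835,0.06,-0.022],"twist": [0,0,0]}
    - {"xyz": [-0.0835,0.06,-0.028],"twist": [0,0,0]}
    - {"xyz": [-0.0835,0.06,-0.028],"twist": [0,0,0]}
    - {"xyz": [-0.0835,0.06,-0.028],"twist": [0,0,0]}

```text
time: 11.55
tool_pos: [0.5693, 0.1297, -0.0101]
ee_rot: [-1.569, 0.001, 1.2]
wrist_force: [0.2, -0.1, -0.9]
width: 0.0344
```

```bash
python3 look.py 13;  python3 - <<'E'
from h import *
p=np.load("side13.npz")["p"];cv2.imwrite("pics/c13.png",cv2.resize(p[180:300,240:400],None,fx=5,fy=5,interpolation=2)[:,:,::-1])
E
```

```text
11.55 [ 0.5693  0.1297 -0.0101] [-1.5686e+00  1.2000e-03  1.2002e+00] [ 0.21 -0.07 -0.94] 0.03442558581396766
```

View pics/c13.png

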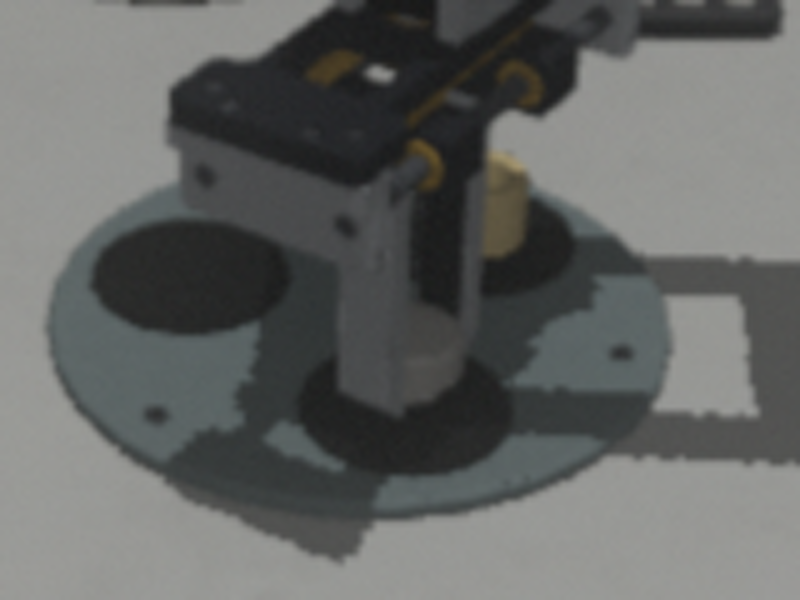

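Call:
step_arm:
  commands:
    - {"xyz": [0,0,-0.003],"twist": [0,0,0]}
    - {"xyz": [0,0,-0.006],"twist": [0,0,0]}
    - {"xyz": [0,0,-0.0065],"twist": [0,0,0]}
    - {"xyz": [0,0,-0.0065],"twist": [0,0,0]}
    - {"xyz": [0,0,-0.0065],"twist": [0,0,0]}

```text
time: 12.07
tool_pos: [0.5698, 0.1304, -0.0151]
ee_rot: [-1.571, -0.0, 1.201]
wrist_force: [0.3, 0.8, -0.9]
width: 0.0344
```

Call:
step_arm:
  commands:
    - {"xyz": [0,0,0],"twist": [0,0,0]}
    - {"xyz": [0,0,0],"twist": [0,0,0]}
    - {"xyz": [0,0,0],"twist": [0,0,0]}
    - {"xyz": [0,0,0],"twist": [0,0,0]}
    - {"xyz": [0,0,0],"twist": [0,0,0]}
    - {"xyz": [0,0,0],"twist": [0,0,0]}
    - {"xyz": [0,0,0],"twist": [0,0,0]}
    - {"xyz": [0,0,0],"twist": [0,0,0]}
  fingers: 0

```text
time: 12.73
tool_pos: [0.5698, 0.1303, -0.0151]
ee_rot: [-1.571, -0.0, 1.201]
wrist_force: [0.6, 0.4, -0.4]
width: 0.0842
```

Call:
step_arm:
  commands:
    - {"xyz": [0,0,0.012],"twist": [0,0,0]}
    - {"xyz": [0,0,0.03],"twist": [0,0,0]}
    - {"xyz": [0,0,0.05],"twist": [0,0,0]}
    - {"xyz": [0,0,0.065],"twist": [0,0,0]}
    - {"xyz": [0,-0.014,0.07],"twist": [0,0,0]}
    - {"xyz": [-0.002,-0.034,0.07],"twist": [0,0,0]}
    - {"xyz": [-0.004,-0.056,0.07],"twist": [0,0,0]}
    - {"xyz": [-0.006,-0.078,0.07],"twist": [0,0,0]}
    - {"xyz": [-0.007,-0.098,0.07],"twist": [0,0,0]}
    - {"xyz": [-0.007,-0.107,0.07],"twist": [0,0,0]}
    - {"xyz": [-0.007,-0.107,0.07],"twist": [0,0,0]}

```text
time: 13.65
tool_pos: [0.5626, 0.0209, 0.0548]
ee_rot: [-1.571, 0.001, 1.198]
wrist_force: [0.7, 0.1, 0.5]
width: 0.094
```

```bash
python3 look.py 14;  python3 - <<'E'
from h import *
p=np.load("side14.npz")["p"];cv2.imwrite("pics/c14.png",cv2.resize(p[180:300,240:400],None,fx=5,fy=5,interpolation=2)[:,:,::-1])
p=np.load("top14.npz")["p"];cv2.imwrite("pics/t14.png",cv2.resize(p[190:320,230:380],None,fx=4,fy=4,interpolation=2)[:,:,::-1])
E
```

```text
13.65 [0.5626 0.0209 0.0548] [-1.5708e+00  6.0000e-04  1.1977e+00] [0.73 0.09 0.53] 0.09398436519731751
```

View pics/c14.png

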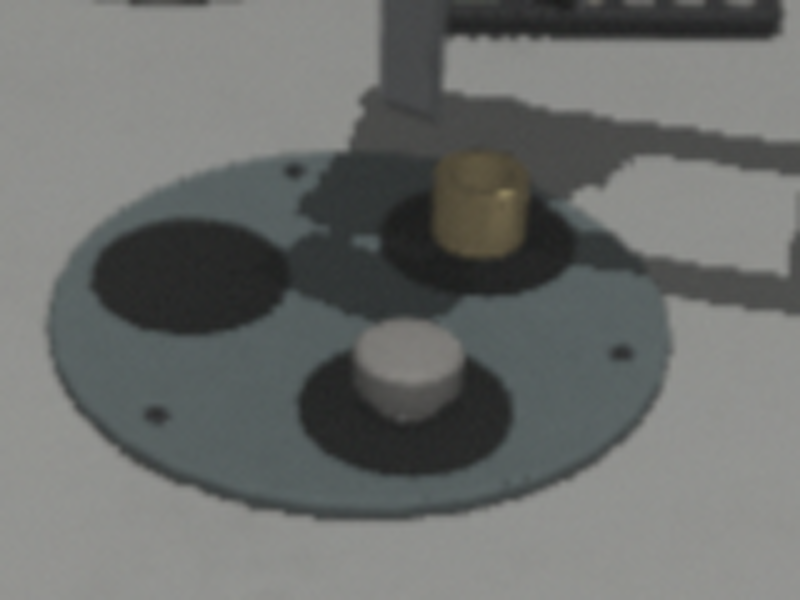

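View pics/t14.png

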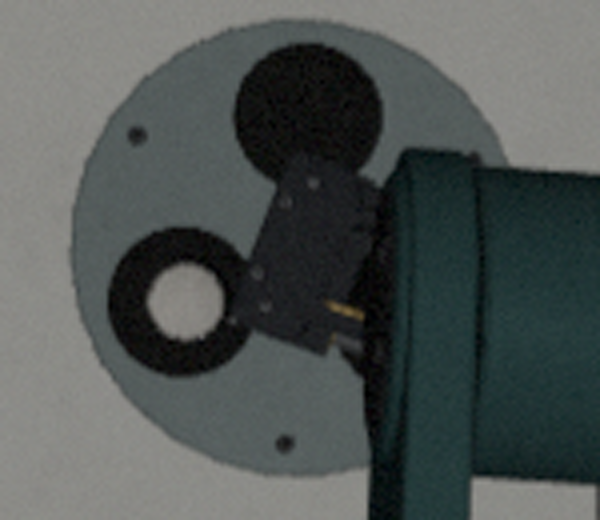

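The knob is centred on its new pad: knob (185,301) against pad (182,302) in the top crop. Next I'll grasp the parked bushing again.

Call:
step_arm:
  commands:
    - {"xyz": [0,0,-0.012],"twist": [0,0,0]}
    - {"xyz": [0,0,-0.03],"twist": [0,0,0]}
    - {"xyz": [0,0,-0.045],"twist": [0,0,0]}
    - {"xyz": [0,0,-0.057],"twist": [0,0,0]}
    - {"xyz": [0,0,-0.064],"twist": [0,0,0]}
    - {"xyz": [0,0,-0.0665],"twist": [0,0,0]}
    - {"xyz": [0,0,-0.0665],"twist": [0,0,0]}
    - {"xyz": [0,0,-0.0665],"twist": [0,0,0]}

```text
time: 14.42
tool_pos: [0.5634, 0.0235, -0.0111]
ee_rot: [-1.572, -0.0, 1.201]
wrist_force: [0.4, 0.2, -0.0]
width: 0.0941
```

Call:
step_arm:
  commands:
    - {"xyz": [0,0,0],"twist": [0,0,0]}
    - {"xyz": [0,0,0],"twist": [0,0,0]}
    - {"xyz": [0,0,0],"twist": [0,0,0]}
    - {"xyz": [0,0,0],"twist": [0,0,0]}
    - {"xyz": [0,0,0],"twist": [0,0,0]}
    - {"xyz": [0,0,0],"twist": [0,0,0]}
    - {"xyz": [0,0,0],"twist": [0,0,0]}
    - {"xyz": [0,0,0],"twist": [0,0,0]}
    - {"xyz": [0,0,0],"twist": [0,0,0]}
    - {"xyz": [0,0,0],"twist": [0,0,0]}
    - {"xyz": [0,0,0],"twist": [0,0,0]}
    - {"xyz": [0,0,0],"twist": [0,0,0]}
  fingers: 255

```text
time: 15.42
tool_pos: [0.5628, 0.0233, -0.0117]
ee_rot: [-1.571, -0.0, 1.201]
wrist_force: [0.3, 0.3, 0.2]
width: 0.033
```

Call:
step_arm:
  commands:
    - {"xyz": [0,0,0],"twist": [0,0,0]}
    - {"xyz": [0,0,0],"twist": [0,0,0]}

```text
time: 15.58
tool_pos: [0.5628, 0.0233, -0.0117]
ee_rot: [-1.571, -0.0, 1.201]
wrist_force: [0.8, 0.4, 0.4]
width: 0.0328
```

Call:
step_arm:
  commands:
    - {"xyz": [0,0,0.01],"twist": [0,0,0]}
    - {"xyz": [0,0,0.028],"twist": [0,0,0]}
    - {"xyz": [0,0,0.04],"twist": [0,0,0]}
    - {"xyz": [0,0,0.04],"twist": [0,0,0]}
    - {"xyz": [0,0,0.04],"twist": [0,0,0]}

```text
time: 16.0
tool_pos: [0.5638, 0.0233, 0.0297]
ee_rot: [-1.574, -0.001, 1.201]
wrist_force: [0.1, -0.7, -1.2]
width: 0.033
```

```bash
python3 look.py 15;  python3 - <<'E'
from h import *
p=np.load("side15.npz")["p"];cv2.imwrite("pics/c15.png",cv2.resize(p[160:280,240:400],None,fx=5,fy=5,interpolation=2)[:,:,::-1])
E
```

```text
16.0 [0.5638 0.0233 0.0297] [-1.5735e+00 -1.0000e-03  1.2010e+00] [ 0.14 -0.75 -1.17] 0.03302861145280936
```

View pics/c15.png

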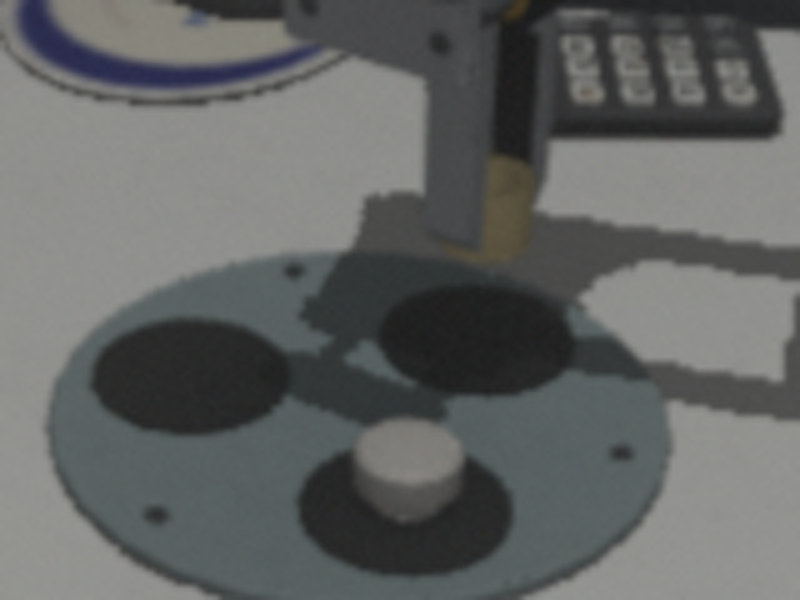

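Run:
```python
from m import *
p=np.load("top10.npz")["p"]
meas(p,{"bush":(324,258,345,280,.037,68)})
p=np.load("top14.npz")["p"]
meas(p,{"knob":(263,250,289,280,.033,68)})
```

```text
bush [0.5628 0.0215] 0.0169
knob [0.5697 0.1286] 0.0168
```

Call:
step_arm:
  commands:
    - {"xyz": [0.012,0.006,0],"twist": [0,0,0]}
    - {"xyz": [0.032,0.016,0],"twist": [0,0,0]}
    - {"xyz": [0.052,0.026,0],"twist": [0,0,0]}
    - {"xyz": [0.072,0.036,0],"twist": [0,0,0]}
    - {"xyz": [0.088,0.044,0],"twist": [0,0,0]}
    - {"xyz": [0.0965,0.048,0],"twist": [0,0,0]}
    - {"xyz": [0.0965,0.048,0],"twist": [0,0,0]}
    - {"xyz": [0.0965,0.048,-0.012],"twist": [0,0,0]}
    - {"xyz": [0.0965,0.048,-0.024],"twist": [0,0,0]}
    - {"xyz": [0.0965,0.048,-0.032],"twist": [0,0,0]}
    - {"xyz": [0.0965,0.048,-0.032],"twist": [0,0,0]}
    - {"xyz": [0.0965,0.048,-0.032],"twist": [0,0,0]}

```text
time: 17.1
tool_pos: [0.6576, 0.071, -0.0054]
ee_rot: [-1.568, 0.001, 1.201]
wrist_force: [0.1, -0.2, -0.5]
width: 0.0331
```

Call:
step_arm:
  commands:
    - {"xyz": [0,0,-0.004],"twist": [0,0,0]}
    - {"xyz": [0,0,-0.007],"twist": [0,0,0]}
    - {"xyz": [0,0,-0.0075],"twist": [0,0,0]}
    - {"xyz": [0,0,-0.0075],"twist": [0,0,0]}
    - {"xyz": [0,0,-0.0075],"twist": [0,0,0]}

```text
time: 17.52
tool_pos: [0.6595, 0.0713, -0.0108]
ee_rot: [-1.571, -0.0, 1.201]
wrist_force: [0.9, 0.4, -0.9]
width: 0.033
```

```bash
python3 look.py 16;  python3 - <<'E'
from h import *
p=np.load("side16.npz")["p"];cv2.imwrite("pics/c16.png",cv2.resize(p[160:280,220:380],None,fx=5,fy=5,interpolation=2)[:,:,::-1])
E
```

```text
17.5167 [ 0.6595  0.0713 -0.0108] [-1.5713e+00 -3.0000e-04  1.2011e+00] [ 0.88  0.4  -0.93] 0.03297522166601164
```

View pics/c16.png

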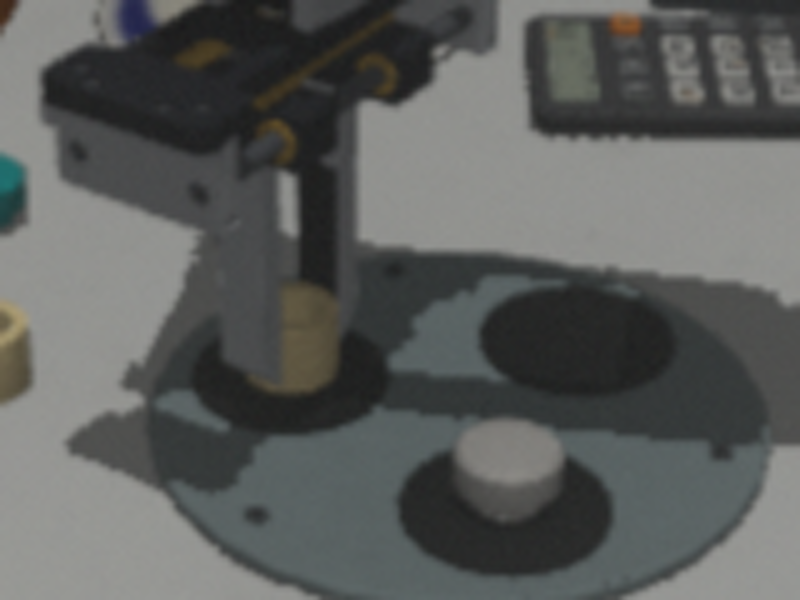

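It's centred on the pad. I'll lower it the last fraction, release, rise and back away.

Call:
step_arm:
  commands:
    - {"xyz": [0,0,-0.0006],"twist": [0,0,0]}
    - {"xyz": [0,0,-0.0006],"twist": [0,0,0]}
    - {"xyz": [0,0,-0.0006],"twist": [0,0,0]}

```text
time: 17.87
tool_pos: [0.6595, 0.0713, -0.0116]
ee_rot: [-1.571, -0.0, 1.201]
wrist_force: [-0.1, 1.1, -0.4]
width: 0.0328
```

Call:
step_arm:
  commands:
    - {"xyz": [0,0,0],"twist": [0,0,0]}
    - {"xyz": [0,0,0],"twist": [0,0,0]}
    - {"xyz": [0,0,0],"twist": [0,0,0]}
    - {"xyz": [0,0,0],"twist": [0,0,0]}
    - {"xyz": [0,0,0],"twist": [0,0,0]}
    - {"xyz": [0,0,0],"twist": [0,0,0]}
    - {"xyz": [0,0,0],"twist": [0,0,0]}
    - {"xyz": [0,0,0],"twist": [0,0,0]}
  fingers: 0

```text
time: 18.53
tool_pos: [0.6593, 0.0713, -0.0117]
ee_rot: [-1.571, -0.0, 1.201]
wrist_force: [0.5, 0.3, 0.6]
width: 0.0826
```

Call:
step_arm:
  commands:
    - {"xyz": [0,0,0.012],"twist": [0,0,0]}
    - {"xyz": [0,0,0.03],"twist": [0,0,0]}
    - {"xyz": [0,0,0.055],"twist": [0,0,0]}
    - {"xyz": [0,0,0.08],"twist": [0,0,0]}
    - {"xyz": [-0.015,0,0.1],"twist": [0,0,0]}
    - {"xyz": [-0.04,0,0.12],"twist": [0,0,0]}
    - {"xyz": [-0.07,0,0.14],"twist": [0,0,0]}
    - {"xyz": [-0.1,0,0.15],"twist": [0,0,0]}
    - {"xyz": [-0.13,0,0.15],"twist": [0,0,0]}
    - {"xyz": [-0.16,0,0.15],"twist": [0,0,0]}
    - {"xyz": [-0.19,0,0.15],"twist": [0,0,0]}
    - {"xyz": [-0.22,0,0.15],"twist": [0,0,0]}

```text
time: 19.53
tool_pos: [0.438, 0.0713, 0.1394]
ee_rot: [-1.572, -0.001, 1.201]
wrist_force: [-0.2, -0.5, -0.3]
width: 0.0939
```

Call:
step_arm:
  commands:
    - {"xyz": [-0.02,-0.02,0],"twist": [0,0,0]}
    - {"xyz": [-0.04,-0.05,0],"twist": [0,0,0]}
    - {"xyz": [-0.05,-0.08,0],"twist": [0,0,0]}
    - {"xyz": [-0.06,-0.11,0],"twist": [0,0,0]}
    - {"xyz": [-0.06,-0.14,0],"twist": [0,0,0]}
    - {"xyz": [-0.06,-0.17,0],"twist": [0,0,0]}
    - {"xyz": [-0.06,-0.2,0],"twist": [0,0,0]}
    - {"xyz": [-0.06,-0.23,0],"twist": [0,0,0]}
    - {"xyz": [-0.06,-0.25,0],"twist": [0,0,0]}
    - {"xyz": [-0.06,-0.25,0],"twist": [0,0,0]}

```text
time: 20.37
tool_pos: [0.3792, -0.182, 0.1392]
ee_rot: [-1.572, 0.002, 1.196]
wrist_force: [0.3, -0.2, 0.1]
width: 0.0938
```

```bash
python3 look.py 17;  python3 - <<'E'
from m import *
p=np.load("top17.npz")["p"]
meas(p,{"bush":(296,208,320,230,.037,68),"knob":(263,250,289,280,.033,68)})
h=cv2.cvtColor(p,cv2.COLOR_RGB2HSV);m=np.zeros(p.shape[:2],np.uint8);s=(slice(148,175),slice(286,311));m[s]=(h[s][...,1]>45)*255
c=max(cv2.findContours(m,0,1)[0],key=cv2.contourArea);print("spare",circ(plane("top",c,.026)))
E
```

```text
20.3667 [ 0.3792 -0.182   0.1392] [-1.5724  0.0016  1.1963] [ 0.34 -0.23  0.12] 0.09384027968939312
bush [0.6592 0.0698] 0.0166
knob [0.5699 0.1285] 0.0166
spare (array([0.76833337, 0.08797593]), np.float64(0.01690068422085102))
```

View pics/l17.png

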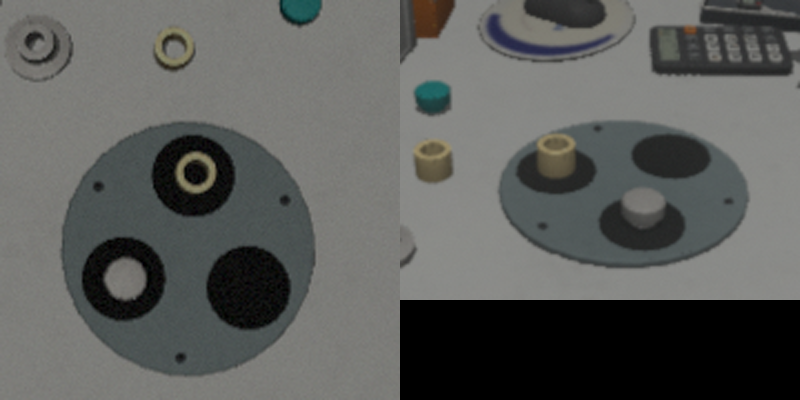

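The final pictures show the bushing centred on the far pad and the knob centred on the near-left pad. The third pad is empty, and the spare hasn't moved.

```bash
python3 -c "
from bench import robot
print(robot.close_job())"
```

```text
the job is handed in; nothing more can be done
None
```

I swapped the two parts and handed the job in at about 20.5 s, well inside the 58 s limit. I parked the bushing on the free pad, moved the knob to the bushing's old pad, then moved the bushing to the knob's old pad.

**Final check, from the top camera:**

| Part | Where it ended | Distance from pad centre |
|---|---|---|
| Bushing | on the knob's old pad | about 0.5 mm |
| Knob | on the bushing's old pad | about 1.7 mm |

Both stand upright, the third pad is empty and the gripper is well clear. The spare bushing is where it was to within 0.3 mm. Wrist force readings stayed around 2 N or less.

**Disagreements:**
- **Height reading:** the reported tool height was about 40 mm lower than the side camera showed. I used the camera for grasp heights, so the reported height went below the desk with no contact.
- **Camera offset:** the two cameras disagreed by about 4 mm in y on where the pads are. I aimed using the top camera throughout, and both views show the parts near the middle of their pads.

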